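# Clamp a border printing block in the carver's press

### The job

Lay the long border printing block flat in the channel of the screw press, plain heel end first under the pad, and push it fully home against the end stop. Then turn the T-handle clockwise (seen from above) until the rising resistance shows that the block is firmly clamped, without over-tightening and denting the wood. Leave it clamped, let go of everything and leave the other things on the bench where they are.

Things in the scene. Friction and masses are not known exactly. Their poses are not given: they have to be found in the camera images.
- block: The long wooden border block, 170 (x) x 50 (y) x 35 mm, about 0.2 kg. Origin: centre of its underside, z up. Its +x end is the plain heel; the rest of the top bears a shallow carved motif (up to 1.5 mm proud). It lies flat on the bench, to the left or right in front of the press, heel pointing roughly away from the robot.
- heel (a point): Middle of the lower edge of the block's heel end (85 mm along the block's +x from its origin).
- press: The fixed grey steel screw press. Origin: on the bench, on the screw's vertical axis; x runs from the open front (robot side) to the back, z up. Column at the back (x = 57 to 93 mm, 50 mm wide, 126 mm high); from it an arm reaches forward over the bed to x = -20 mm, 44 mm wide, 98 to 126 mm above the bench, with a 34 mm round collar on top up to 134 mm.
- pad_axis (a point): Fixed point on the screw axis under the arm, 92 mm above the bench. Below it hangs the ram with a round rubber pad (34 mm) that moves only vertically: down 4 mm per rad of clockwise handle turn. At the start the pad is 3 to 12 mm above a seated block; the spindle is set anew each time. From first touch the clamping force grows by 80 to 100 N per rad.
- bed: The fixed wooden bed of the press, same origin and axes as the press. Board from x = -168 to +44 mm, 92 mm wide, its top 18 mm above the bench. Two rails, 10 mm high, form a channel 53 mm wide along x, centred on y = 0, from x = -30 to +32 mm, with a flared mouth from x = -52 mm. In front of x = -55 mm nothing stands on the bed and the block's sides are free to grasp.
- stop (a point): Middle of the lower edge of the end stop's face, on the bed's top at x = +32 mm of the bed; the stop is 16 mm high. The point's axes are those of the bed. Seated, the block lies flat on the board with its heel against this face, so that its origin is at x = -53 mm of the bed.
- t_bar (a point): Centre of the T-handle's steel bar, on the screw axis, 170 mm above the bench. Bar: 76 mm long (this point's x), 12 mm wide with flat sides (y), 16 mm high (z), on an 11 mm round neck, clear for 28 mm below the bar. It turns about the vertical without rising; its start angle varies, and it looks the same after half a turn. Turned clockwise from above it clamps.
- t_neck (a point): Foot of the handle's neck, on the screw axis, 134 mm above the bench; turns with the bar. Turning freely takes a steady 0.36 N m (read it while turning slowly; at rest friction hides it), for 0.8 to 3 rad until first touch; then 0.32 to 0.4 N m more per rad. Properly clamped: 0.12 to 0.32 N m above free (30 to 80 N on the block), best 0.21. Beyond 88 N the wood dents. It stays where left.
- square_block: A second printing block, 90 x 75 x 30 mm with a 30 mm high grip on its back, a bystander. Origin: centre of its underside.
- round_block: A round wooden block 68 mm across with a knob, 66 mm high, a bystander. Origin: centre of its underside.
- mallet: A hammer-shaped mallet lying down, a bystander. Origin: centre of its underside.
- brush: A wooden brush lying down, a bystander. Origin: centre of its underside.
- graver: A graver like a screwdriver lying down, a bystander. Origin: centre of its underside.
- jar: An amber jar, 70 mm across, 90 mm high, a bystander. Origin: centre of its underside.
- cup: An open blue ceramic cup, 80 mm across, 85 mm high, a bystander. Origin: centre of its underside.
Things that resemble listed ones, but are neither listed nor needed, are in the scene too. Several things have the shape of the press; the one meant has the colours described above.

How it is judged (in metres and radians):
On the way, in this order (a step that is already met when the one before it is completed fails the run):
1. the block lies flat in the channel, heel within 4 mm of the end stop (x of heel in the frame of bed above 0.028 m and y of heel in the frame of bed between -0.004 and 0.004 m and z of heel in the frame of bed between 0.015 and 0.0205 m and angle between the x axis of block and the x axis of bed, either way round below 0.07 rad and angle between block's own z axis and vertical below 0.04 rad), for 0.2 s.
2. the pad presses on the seated block with more than 30 N (all of step 1 and contact force between press and block above 30 N), for 0.3 s.
At the end, for the whole second after the job is handed in: The block lies flat in the channel of the bed, heel within 4 mm of the end stop, within 4 mm of the channel's middle and square to it (0.07 rad), at rest, and the pad presses on it with 30 to 88 N (all of step 2 and contact force between press and block below 88 N and linear speed of block below 0.01 m/s); the robot touches nothing.
It fails at once if over-tightened: the press bears on the block with more than 88 N (contact force between press and block above 88 N).
It fails at once if a bystander was moved by more than 30 mm (distance of any of square_block, round_block, mallet, brush, graver, jar, cup from where it was at the start of the episode above 0.03 m).
It also fails if it takes over 72 s, if anything falls off the work surface, if the arm or the gripper's body presses on something with over 40 N, if the wrist force passes 120 N, or if a joint passes its speed limit or range.

### The arm

A 6-joint arm with a two-finger parallel gripper is mounted at the origin on the work surface. World frame = base frame: x ahead of the robot, y to its left, z up, the work surface at z = 0. Lengths are in m, angles in degrees, forces in N, time in s.
With the tool pointing down it reaches from about 0.35 to 0.85 m from the base axis. Payload 8.1 kg.
Tool frame: the origin (TCP) lies between the finger pads; the fingertips stand env.tip_reach ahead of it and the grasp point (between the pads) lies 6 mm ahead of it (env.tip_reach is the distance from the TCP to the fingertips, in m); z points along the fingers, x is the direction in which the jaws open and shut, and the axes are right-handed (so a half turn about z gives the same grasp; the last joint's range is limited). The gripper opens to 85 mm and grips with 20 to 120 N. Pads are 22 mm wide; open, the fingers measure 114 mm over their backs; the gripper's body (76 mm by 85 mm) begins 54 mm behind the grasp point. The pads swing forward as they close: fully open they stand 13 mm farther back than shut.
Start: joints at [70.451, 7.471, 85.268, -0, 87.261, -4.893], TCP at [0.152, 0.58, 0.256] pointing down, gripper open.
Joint ranges: [-169.43, 169.43], [-51.17, 129.36], [1.28, 143.12], [-76.62, 256.62], [0, 156.53], [-152.29, 152.29]. Speed limits (degrees/s): [136.94, 136.94, 159.86, 180, 180, 180].

### API

Orientations are given as [roll, pitch, yaw] about the fixed x, y, z axes, in that order (R = Rz(yaw) Ry(pitch) Rx(roll)).
In Python, from workcell import telemetry, imaging, env gives the robot as it stands. The module is installed in compiled form; this text tells all that it offers.
- The arm moves only by the shell command python3 -m pendant 'ROWS' [OPENING] [FORCE]. ROWS is JSON, a list of rows, each a list of 4 numbers: the shift along the tool's x, y, z in cm, then the turn about the tool's z in degrees. In form: [[dx, dy, dz, spin], ...]. A call has 1 to 5 rows; each row is the pose to reach, as a shift and turn from the pose measured when the call began, along the tool's axes at that moment; what a row does not reach only later rows make up. A row lasts 1/10 s, in which the tool goes at most 50 mm and 8.59 degrees, less where a joint would pass 70% of its speed; a pose out of reach is approached as far as the arm can. A call with a gripper value outside its range is refused whole. OPENING is the closure, from 0 (fully open) to 1 (shut), set as the call begins (- or left out, the last holds). The fingers move at their own pace and stop on an object; FORCE is the grip in N (left out, the last holds). Time passes only in rows, so rows that repeat a pose let the fingers close. It gives the time, the measured TCP pose, the force and the opening at its end, in the units of the state.
- telemetry.observe(): the state, without advancing time (a new reading comes with each control period).
- imaging.capture(name): name is "scene" or "side" or "wrist"; returns a dict with "image" (400x640x3 uint8, blue, green, red), "K" (3x3 intrinsics, pixels), "k1" (the pictures are not rectified: a ray, as slopes to the right and down, at radius r is drawn at 1 + k1 r^2 times it, then the intrinsics apply), "camera_from_world" (4x4, takes a point from world to camera coordinates); the wrist camera has in their place "T_tool_cam" (4x4, takes a point from camera to tool coordinates, whose origin is the TCP and whose axes are the tool frame's). Camera axes: x right, y up, looking along -z (the intrinsics and any distortion apply to the point x, -y, -z); pixel columns grow to the right and rows downward; lengths in m; the calibration is good to about 2 mm. A picture is of the moment at which its call begins: read the wrist's pose just before it. There is no depth.
- env.job_done(): hands the job in, once; it reports no verdict.
The state is a dict: "time": time; "joint_pos": joint angles; "qvel": joint speeds; "joint_torque": joint torques, N m; "ee_pos": TCP position; "eef_rot": TCP orientation; "force": force on the tool from outside, world axes, zero at the start; "wrist_torque": the same for the moment, N m; "width": finger opening in m.
Only numpy, scipy, OpenCV 4.12 (cv2) and the standard library are available. Lean on these libraries where they do the work, as an engineer would, in place of code of your own. Each camera call takes 0.05 s, during which the arm holds its last target.

## Working session

There is one attempt and no reset: what is moved stays moved. The work goes in short steps, Python scripts to look and compute and a shell command to move; the robot and the scene stay as the last step left them, time stands still between calls to the robot, and variables do not carry over. Pictures are saved under pics/ and viewed, and the job is handed in when it is done.

```bash
ls; mkdir -p pics; python3 - <<'E'
from workcell import telemetry, imaging, env
import cv2
print(telemetry.observe(), env.tip_reach)
for n in ("scene","side","wrist"):
    c=imaging.capture(n); cv2.imwrite(f"pics/{n}0.png",c["image"])
    print(n,c["K"],c["k1"],c.get("camera_from_world",c.get("T_tool_cam")))
E
```

```text
pics
{'time': 0.0, 'joint_pos': array([ 7.04521021e+01,  7.51598505e+00,  8.53287971e+01,  8.08518984e-04,
        8.72647477e+01, -4.89520754e+00]), 'qvel': array([ 0.09316089, -0.05671877, -0.09711406, -0.00142376,  0.05018606,
       -0.00806312]), 'joint_torque': array([-1.76398396e-03, -5.69416487e+01, -5.00536072e+01, -5.30855941e-04,
        1.52013742e-02,  2.10420737e-06]), 'ee_pos': array([0.15159683, 0.5799968 , 0.2552399 ]), 'eef_rot': array([-1.79989849e+02,  1.09061419e-01,  7.53472800e+01]), 'force': array([-0.19730347,  0.63258767, -0.47864438]), 'wrist_torque': array([ 0.03795163, -0.01673726, -0.02025382]), 'width': 0.08576223042314889} 0.025
scene [[393.73006218   0.         317.45487468]
 [  0.         393.73006218 191.58151877]
 [  0.           0.           1.        ]] -0.058948698656720096 [[ 0.15353704  0.98792237 -0.02087523 -0.09143801]
 [-0.61575637  0.11217705  0.77991051  0.22282714]
 [ 0.77283276 -0.1068911   0.62554282 -1.52660718]
 [ 0.          0.          0.          1.        ]]
side [[361.44966711   0.         322.79537276]
 [  0.         361.44966711 195.57575899]
 [  0.           0.           1.        ]] -0.05190411430879894 [[ 0.95818337 -0.28608701  0.00623267 -0.50313836]
 [ 0.18329216  0.63033026  0.75437905 -0.17287874]
 [-0.21974669 -0.72169106  0.65640948 -0.89145659]
 [ 0.          0.          0.          1.        ]]
wrist [[314.81903459   0.         317.1343497 ]
 [  0.         314.81903459 195.1545251 ]
 [  0.           0.           1.        ]] -0.05670053909144283 [[ 9.99998405e-01 -6.43753160e-04  1.66596034e-03 -3.88274413e-04]
 [-1.44011330e-04 -9.58807945e-01 -2.84055107e-01 -7.37432166e-02]
 [ 1.78019738e-03  2.84054414e-01 -9.58806508e-01 -1.17529286e-01]
 [ 0.00000000e+00  0.00000000e+00  0.00000000e+00  1.00000000e+00]]
```

View pics/scene0.png

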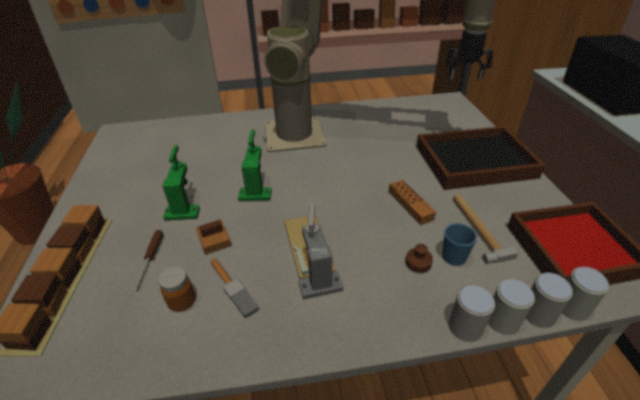

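View pics/side0.png

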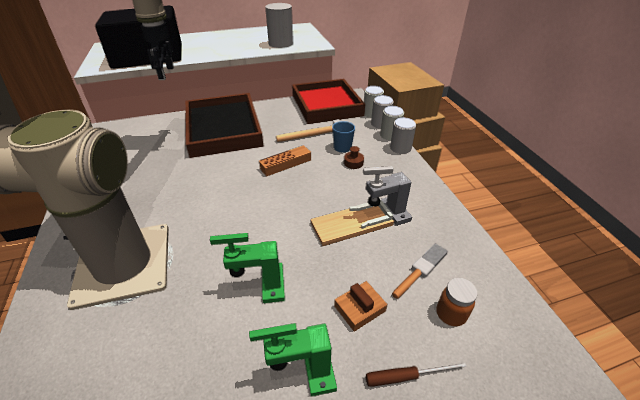

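View pics/wrist0.png

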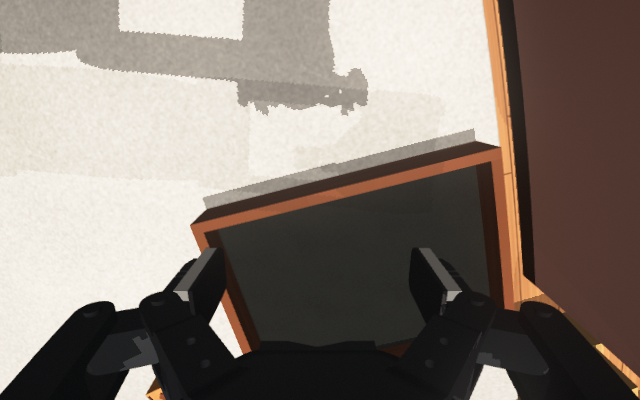

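The press meant is the grey one, at scene (315,260) and side (385,205). The two others with that shape, at scene (180,190) and (255,170), are green, so they don't fit. The long block with the carved top is at scene (411,201) and side (285,160). I'll confirm both in enlarged crops.

```bash
cat > h.py <<'E'
import numpy as np, cv2
from workcell import telemetry, imaging, env
from scipy.spatial.transform import Rotation as R
def cam(name):
    s=telemetry.observe(); c=imaging.capture(name)
    if "camera_from_world" in c: c["cw"]=np.array(c["camera_from_world"])
    else:
        T=np.eye(4); T[:3,:3]=R.from_euler("xyz",s["eef_rot"],degrees=True).as_matrix(); T[:3,3]=s["ee_pos"]
        c["cw"]=np.linalg.inv(T@np.array(c["T_tool_cam"]))
    return c
def proj(c,P):
    P=np.atleast_2d(P); q=P@c["cw"][:3,:3].T+c["cw"][:3,3]
    x=q[:,0]/-q[:,2]; y=-q[:,1]/-q[:,2]; f=1+c["k1"]*(x*x+y*y)
    K=c["K"]; return np.c_[x*f*K[0,0]+K[0,2], y*f*K[1,1]+K[1,2]]
def ray(c,uv):
    K=np.array(c["K"]); d=np.array([c["k1"],0,0,0,0.])
    n=cv2.undistortPoints(np.array([[uv]],float),K,d)[0,0]
    T=np.linalg.inv(c["cw"]); return T[:3,3], T[:3,:3]@np.array([n[0],-n[1],-1])
def onz(c,uv,z):
    o,d=ray(c,uv); return o+d*(z-o[2])/d[2]
def crop(c,name,x0,y0,x1,y1,k):
    im=c["image"][y0:y1,x0:x1]; cv2.imwrite("pics/"+name,cv2.resize(im,None,fx=k,fy=k,interpolation=cv2.INTER_CUBIC))
E
python3 - <<'E'
from h import *
c=cam("scene"); crop(c,"s1a.png",270,190,350,300,5); crop(c,"s1b.png",380,170,450,235,8)
c=cam("side"); crop(c,"d1a.png",300,155,420,255,6); crop(c,"d1b.png",250,140,320,180,10)
E
```

```text
(no output)
```

View pics/s1a.png

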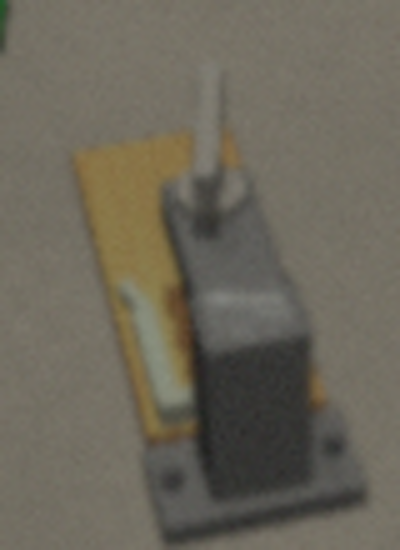

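View pics/s1b.png

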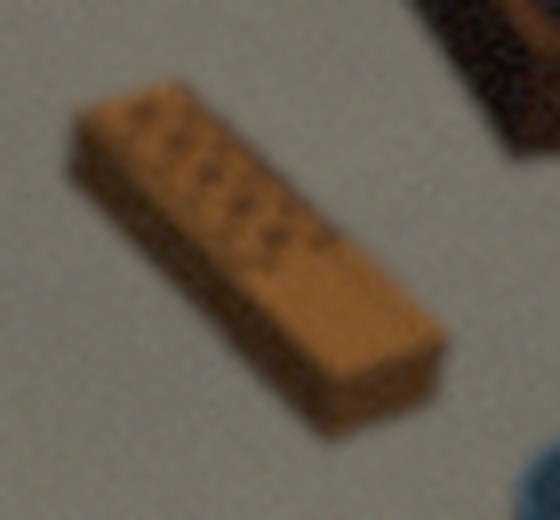

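View pics/d1a.png

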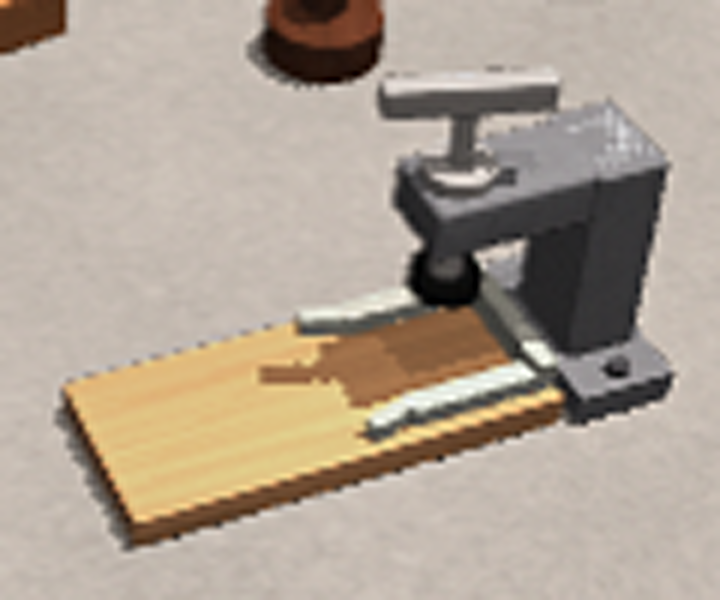

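View pics/d1b.png

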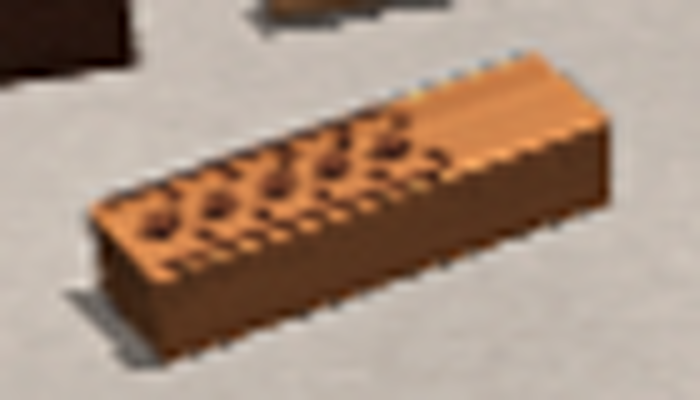

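Both crops agree: a grey press with a pale T-handle and wooden bed, and a long carved block whose plain heel points away from the robot. Next I fit the poses from corner pixels in both cameras.

```bash
cat > fit.py <<'E'
from h import *
from scipy.optimize import least_squares
def fit(obs,p0,cams):
    def res(p):
        o=[]
        cy,sy=np.cos(p[2]),np.sin(p[2])
        for n,q,uv in obs:
            P=[p[0]+cy*q[0]/1e3-sy*q[1]/1e3,p[1]+sy*q[0]/1e3+cy*q[1]/1e3,q[2]/1e3]
            o+=list(proj(cams[n],P)[0]-np.array(uv))
        return np.array(o)
    r=least_squares(res,p0,loss="soft_l1"); return r.x,res(r.x).reshape(-1,2)
E
python3 - <<'E'
from fit import *
cams={"s":cam("scene"),"d":cam("side")}
d=lambda X,Y,x0,y0,k:(x0+X/k-.5,y0+Y/k-.5)
D=lambda X,Y:d(X,Y,250,140,10); S=lambda X,Y:d(X,Y,380,170,8)
obs=[("d",(-85,25,35),D(98,207)),("d",(-85,-25,35),D(160,280)),("d",(85,-25,35),D(608,122)),("d",(85,25,35),D(538,55)),("d",(-85,-25,0),D(165,360)),("d",(85,-25,0),D(608,205)),
("s",(-85,-25,35),S(78,118)),("s",(-85,25,35),S(175,82)),("s",(85,25,35),S(445,340)),("s",(85,-25,35),S(335,380)),("s",(85,-25,0),S(335,437)),("s",(85,25,0),S(437,400)),("s",(-85,-25,0),S(72,175))]
p,r=fit(obs,[.6,.2,0],cams); print("block",p[:2],np.degrees(p[2])); print(r.round(1).tolist())
D=lambda X,Y:d(X,Y,300,155,6); S=lambda X,Y:d(X,Y,270,190,5)
obs=[("d",(-168,-46,18),D(135,525)),("d",(-168,46,18),D(65,388)),("d",(44,-46,18),D(562,398)),("d",(93,-25,126),D(665,165)),("d",(93,25,126),D(610,103)),("d",(-20,-22,126),D(440,215)),("d",(-20,22,126),D(400,165)),
("s",(-168,-46,18),S(75,155)),("s",(-168,46,18),S(232,130)),("s",(93,-25,126),S(203,350)),("s",(93,25,126),S(308,335))]
p,r=fit(obs,[.8,0,0],cams); print("bed",p[:2],np.degrees(p[2])); print(r.round(1).tolist())
# bar ends: middle of top edges, side view
for n,uv in (("d",D(392,92)),("d",D(548,82)),("s",S(210,70)),("s",S(205,222))):
    print("bar",onz(cams[n],uv,.17))
E
```

```text
block [0.4845344  0.30016313] 16.001218537817806
[[-1.0, -0.2], [-0.5, 0.3], [0.7, -0.1], [0.2, -0.3], [0.1, 1.0], [0.9, 0.1], [-0.5, -1.1], [0.9, -0.9], [1.3, -0.9], [0.6, -0.6], [-1.2, 1.4], [0.2, 0.7], [-0.8, 0.6]]
bed [ 0.66209455 -0.0218946 ] 4.550735521954039
[[-0.1, -0.2], [-0.5, -0.9], [0.8, 0.2], [1.5, -0.1], [0.9, -0.6], [0.2, 0.7], [-0.8, -1.1], [-0.5, -1.2], [-0.5, -1.7], [-0.4, 0.4], [0.8, -0.9]]
bar [ 0.63182065 -0.00981173  0.17      ]
bar [ 0.69822306 -0.02158043  0.17      ]
bar [ 0.62068424 -0.01469143  0.17      ]
bar [ 0.72157068 -0.03136852  0.17      ]
```

```bash
cat >> h.py <<'E'
def go(x,y,z,yaw):
    s=telemetry.observe(); M=R.from_euler("xyz",s["eef_rot"],degrees=True).as_matrix()
    d=M.T@(np.array([x,y,z])-s["ee_pos"]); print("t",round(s["time"],2),"cm",(d*100).round(2),"spin",round((s["eef_rot"][2]-yaw+180)%360-180,2),"ee",s["ee_pos"].round(4),s["eef_rot"].round(2))
E
python3 - <<'E'
from h import *
go(.446,.289,.22,106)
c=cam("scene")
for uv in ((440,186),(419,155)): print(onz(c,uv,.0))
E
```

```text
t 0.35 cm [-20.75  35.84   3.62] spin -30.65 ee [0.1517 0.5804 0.2561] [-1.800e+02  2.000e-02  7.535e+01]
[0.41050098 0.42642469 0.        ]
[0.22739176 0.42332142 0.        ]
```

```bash
python3 -m pendant '[[-2.5,4.2,0.4,-3.5],[-5,8.4,0.8,-7],[-7.5,12.6,1.2,-10.5],[-10,16.8,1.6,-14],[-12.5,21,2,-17.5]]' 0 60; python3 -c "
from h import *
go(.446,.289,.22,106)"
```

```text
time: 0.9
ee_pos: [0.3243, 0.4049, 0.2362]
eef_rot: [180.0, -0.0, 93.0]
force: [1.5, 0.2, 0.5]
width: 0.0852
t 0.9 cm [-12.21  11.54   1.62] spin -12.99 ee [0.3243 0.4049 0.2362] [ 1.7998e+02 -1.0000e-02  9.3010e+01]
```

```bash
python3 -m pendant '[[-3,2.9,0.4,-3.2],[-6.1,5.8,0.8,-6.5],[-9.2,8.7,1.2,-9.7],[-12.2,11.5,1.6,-13],[-12.2,11.5,1.6,-13]]'; python3 -c "
from h import *
go(.446,.289,.22,106)
c=cam('wrist'); cv2.imwrite('pics/w2.png',c['image'])"
```

```text
time: 1.4
ee_pos: [0.4483, 0.2855, 0.2197]
eef_rot: [180.0, 0.1, 105.8]
force: [-0.7, 0.4, -0.3]
width: 0.0855
t 1.4 cm [ 0.4  -0.13 -0.03] spin -0.15 ee [0.4483 0.2855 0.2197] [1.7997e+02 9.0000e-02 1.0585e+02]
```

View pics/w2.png

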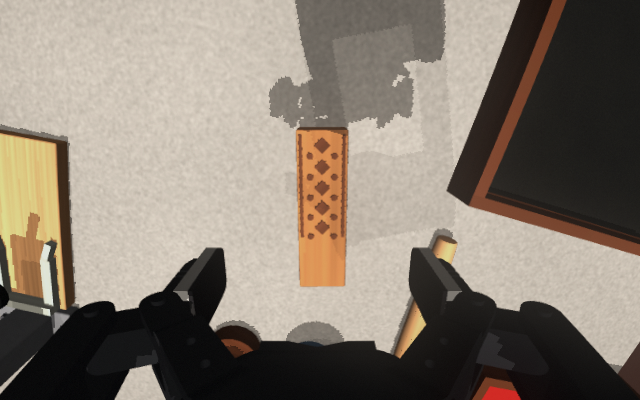

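The wrist picture shows the block running from (297..348,128) at the carved end to (301..345,286) at the heel, nearly parallel to the tool. The mallet handle is at (445,240) and the tray at (460,200), to the right.

```bash
python3 - <<'E'
from fit import *
c=cam("wrist"); crop(c,"w3.png",270,110,370,310,3)
obs=[("w",(-85,-25,35),(297,128)),("w",(-85,25,35),(348,128)),("w",(85,-25,35),(301,286)),("w",(85,25,35),(345,286))]
p,r=fit(obs,[.48,.3,.27],{"w":c}); print(p[:2],np.degrees(p[2]),r.round(1).tolist())
x,y,a=p; L=-.040
go(x+L*np.cos(a),y+L*np.sin(a),.029,90+np.degrees(a))
E
```

```text
[0.47855752 0.30207248] 16.192769129474275 [[-0.9, 0.4], [1.1, 0.0], [-0.8, -0.1], [0.6, -0.3]]
t 1.5 cm [ 0.39 -0.49 19.11] spin -0.35 ee [0.446  0.2884 0.2201] [-1.8000e+02 -2.0000e-02  1.0584e+02]
```

View pics/w3.png

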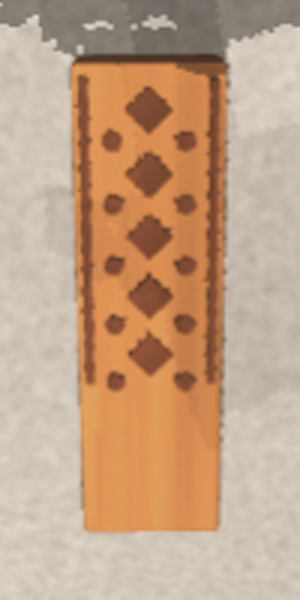

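Read closer, the crop puts the block's middle 2.5 px further left. That agrees with the scene fit, so I descend with that correction.

```bash
python3 -m pendant '[[0.1,-0.2,4.5,-0.4],[0.15,-0.3,9,-0.4],[0.15,-0.3,13.5,-0.4],[0.15,-0.3,17,-0.4],[0.15,-0.3,19.1,-0.4]]' && python3 -m pendant '[[0,0,0,0],[0,0,0,0],[0,0,0,0],[0,0,0,0],[0,0,0,0]]' 1 80 && python3 -m pendant '[[0,0,0,0],[0,0,0,0]]';python3 -c "
from h import *
c=cam('wrist'); cv2.imwrite('pics/w4.png',c['image']); print(telemetry.observe())"
```

```text
time: 2.0
ee_pos: [0.4395, 0.2895, 0.0259]
eef_rot: [-179.8, 0.0, 106.3]
force: [-0.1, -0.0, 0.1]
width: 0.0852
time: 2.5
ee_pos: [0.4406, 0.2903, 0.0276]
eef_rot: [-179.9, -0.0, 106.3]
force: [-0.9, 0.8, 5.2]
width: 0.0487
time: 2.7
ee_pos: [0.441, 0.2905, 0.0282]
eef_rot: [-180.0, -0.0, 106.3]
force: [-0.7, -0.6, -1.9]
width: 0.0491
{'time': 2.75, 'joint_pos': array([ 2.77742677e+01,  1.02235087e+01,  1.07712888e+02,  5.65862827e-02,
        6.21151636e+01, -7.85621356e+01]), 'qvel': array([-0.01644846,  0.27753605,  0.30092803, -0.0697497 , -0.01412415,
       -0.05817443]), 'joint_torque': array([ 5.12710575e-02, -5.25620949e+01, -4.30707979e+01, -3.52792067e-04,
       -8.64960719e-02,  2.62892325e-03]), 'ee_pos': array([0.44074593, 0.29032813, 0.02785538]), 'eef_rot': array([-1.79939538e+02, -3.87723172e-02,  1.06309895e+02]), 'force': array([-0.21499509, -0.47753326, -2.55044447]), 'wrist_torque': array([-0.04662952,  0.02385069,  0.01880686]), 'width': 0.04891071048830748}
```

View pics/w4.png

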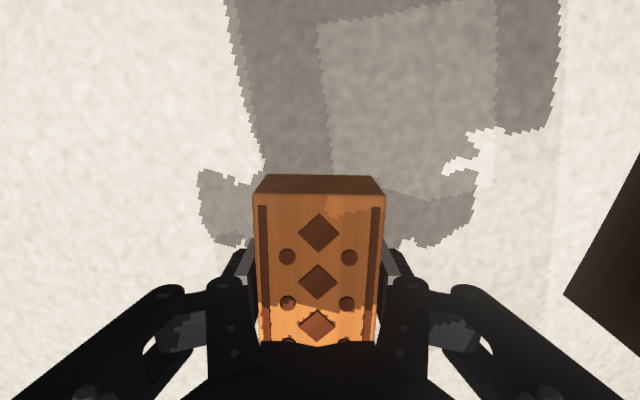

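Grasped: width 49 mm, carved end's top edge at (252..386,195). I lift and compute where the block sits in the hand.

```bash
python3 -m pendant '[[0,0,-3,0],[0,0,-6,0],[0,0,-9,0],[0,0,-9,0]]'; python3 - <<'E'
from h import *
c=cam("wrist"); cv2.imwrite("pics/w5.png",c["image"])
crop(c,"w5c.png",220,160,420,360,4)
s=telemetry.observe()
for uv in ((252,195),(386,195)):
    P=onz(c,uv,s["ee_pos"][2]+.0071)
    M=R.from_euler("xyz",s["eef_rot"],degrees=True).as_matrix(); print(M.T@(P-s["ee_pos"]))
print(s["force"],s["width"],s["ee_pos"],s["eef_rot"],s["wrist_torque"])
E
```

```text
time: 3.15
ee_pos: [0.4437, 0.2917, 0.1228]
eef_rot: [179.6, -0.1, 106.3]
force: [0.3, 1.2, -1.7]
width: 0.0489
[-0.0237509  -0.03923349 -0.00728825]
[ 0.02635391 -0.03923884 -0.00720509]
[ 0.03590658 -0.42488508 -2.22997726] 0.04878986279787247 [0.44255057 0.29108671 0.12032365] [ 1.79782755e+02 -9.51142118e-02  1.06298978e+02] [0.00660744 0.10846623 0.00133012]
```

View pics/w5c.png

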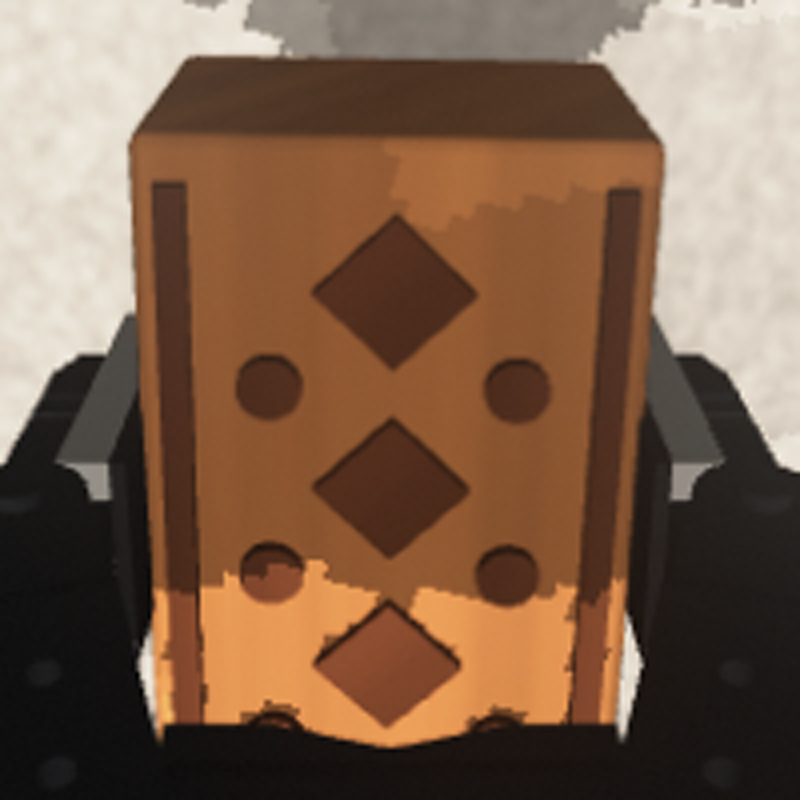

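```bash
cat >> h.py <<'E'
BED=[.6621,-.0219,4.55]
def gobed(bx,by,z,dyaw=90):
    a=np.radians(BED[2]); go(BED[0]+np.cos(a)*bx-np.sin(a)*by, BED[1]+np.sin(a)*bx+np.cos(a)*by, z, BED[2]+dyaw)
E
python3 -c "
from h import *
gobed(-.2,0,.15)"
```

```text
t 3.2 cm [-32.12  -7.28  -3.05] spin 11.75 ee [0.4426 0.2911 0.1203] [ 1.7978e+02 -1.0000e-01  1.0630e+02]
```

```bash
python3 -m pendant '[[-2,-0.4,-1,1],[-5,-1.1,-2,2],[-9,-2,-3,3.4],[-13,-2.9,-3,4.8],[-17,-3.8,-3,6.2]]' >/dev/null; python3 -c "
from h import *
gobed(-.2,0,.15)"
```

```text
t 3.7 cm [-15.28  -1.7   -0.19] spin 5.53 ee [0.4527 0.1156 0.1484] [ 1.7990e+02 -1.1000e-01  1.0008e+02]
```

```bash
python3 -m pendant '[[-4,-0.4,-0.2,1.5],[-8,-0.9,-0.2,3],[-12,-1.3,-0.2,4.5],[-15.3,-1.7,-0.2,5.5],[-15.3,-1.7,-0.2,5.5]]' >/dev/null; python3 -c "
from h import *
gobed(-.2,0,.15)
c=cam('wrist'); cv2.imwrite('pics/w6.png',c['image']);c=cam('side'); crop(c,'d6.png',230,100,430,250,4)"
```

```text
t 4.2 cm [ 0.35  0.12 -0.16] spin -0.24 ee [ 0.4618 -0.0413  0.1484] [-1.7994e+02 -8.0000e-02  9.4310e+01]
```

View pics/w6.png

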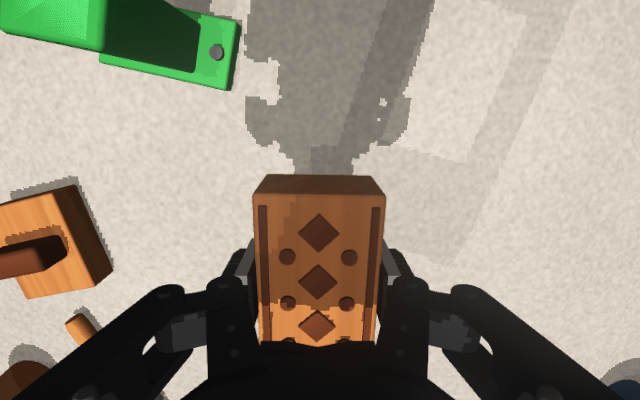

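View pics/d6.png

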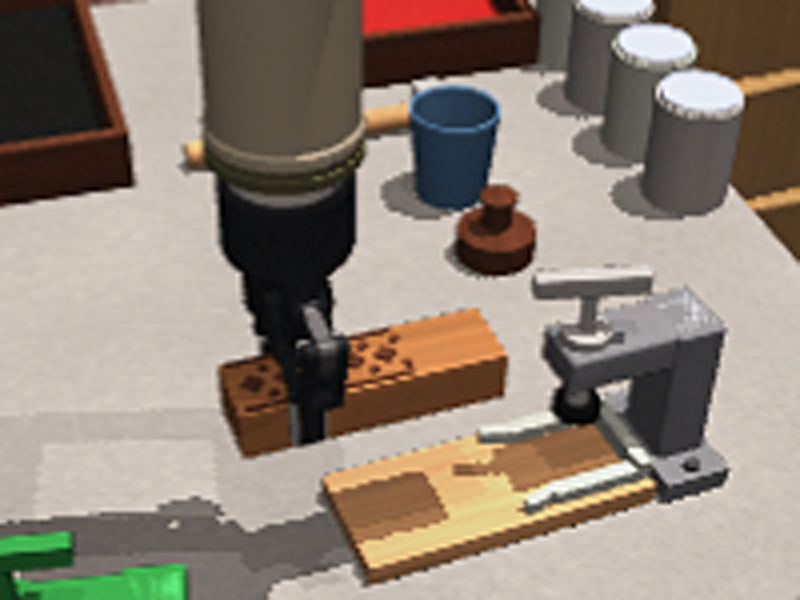

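```bash
python3 -m pendant '[[0.3,0.1,-0.1,-0.2],[0.3,0.1,3,-0.2],[0.3,0.1,6,-0.2],[0.3,0.1,8.5,-0.2],[0.3,0.1,9.4,-0.2]]'; python3 -m pendant '[[0,0,0,0]]'; python3 - <<'E'
from h import *
gobed(-.196,0,.051)
c=cam('side'); crop(c,'d7.png',270,150,420,260,5)
a=np.radians(BED[2])
c2=cam('scene'); crop(c2,'s7.png',270,190,350,300,5)
E
```

```text
time: 4.8
ee_pos: [0.4599, -0.033, 0.0513]
eef_rot: [-179.6, -0.3, 94.8]
force: [-0.3, 0.1, -1.8]
width: 0.0489
time: 4.9
ee_pos: [0.4589, -0.0318, 0.0501]
eef_rot: [-179.5, -0.3, 94.9]
force: [-1.1, -0.6, -1.1]
width: 0.049
t 4.9 cm [-0.63  0.73 -0.1 ] spin 0.32 ee [ 0.4589 -0.0318  0.0501] [-179.49   -0.34   94.87]
```

View pics/d7.png

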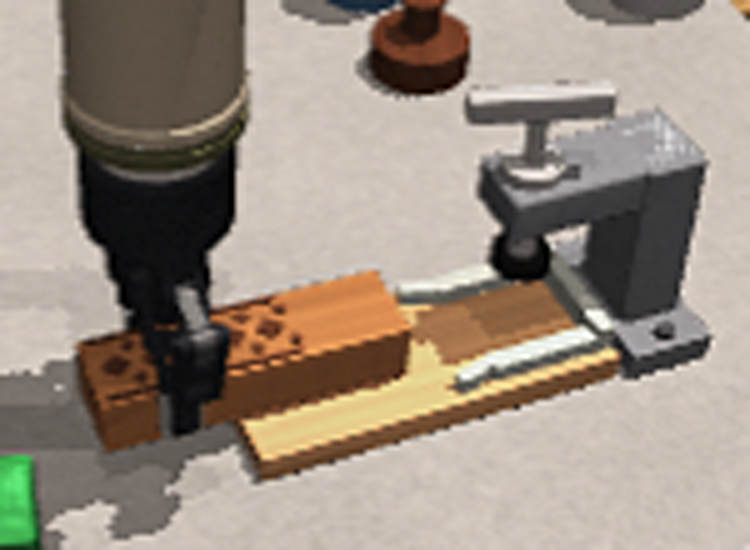

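View pics/s7.png

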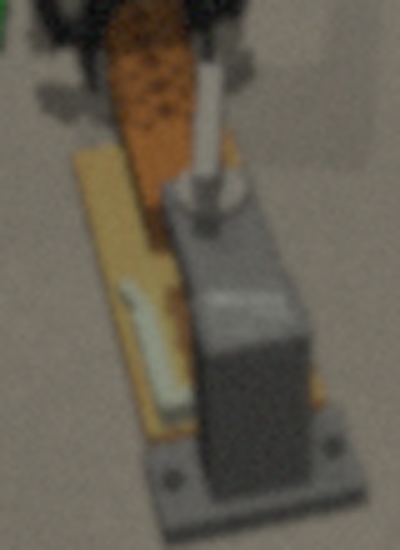

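```bash
python3 -m pendant '[[-0.6,0.3,0,0.3],[-0.6,0.3,0,0.3],[-0.6,0.3,0,0.3]]'; cat > ov.py <<'E'
from h import *
def lines(a,pose):
    x,y,w=pose; w=np.radians(w); a=np.array(a,float)/1e3
    return np.c_[x+np.cos(w)*a[:,0]-np.sin(w)*a[:,1],y+np.sin(w)*a[:,0]+np.cos(w)*a[:,1],a[:,2]]
def over(c,fn,x0,y0,x1,y1,k,bed,blk,zb):
    im=cv2.resize(c["image"][y0:y1,x0:x1],None,fx=k,fy=k,interpolation=cv2.INTER_CUBIC)
    def dr(a,pose,col):
        q=(proj(c,lines(a,pose))-[x0,y0]+.5)*k
        cv2.polylines(im,[np.round(q).astype(int)],False,col,1,cv2.LINE_AA)
    dr([(-168,-46,18),(44,-46,18),(44,46,18),(-168,46,18),(-168,-46,18)],bed,(255,0,0))
    for s in (1,-1): dr([(-30,s*26.5,28),(32,s*26.5,28)],bed,(255,0,255))
    dr([(93,-25,126),(93,25,126),(57,25,126),(57,-25,126),(93,-25,126),(93,-25,18)],bed,(255,255,0))
    dr([(-20,-22,126),(-20,22,126)],bed,(255,255,0))
    if blk:
        for z in (zb,zb+35): dr([(-85,-25,z),(85,-25,z),(85,25,z),(-85,25,z),(-85,-25,z)],blk,(0,255,0))
    cv2.imwrite("pics/"+fn,im)
def blkpose(L=-.0458):
    s=telemetry.observe(); a=np.radians(s["eef_rot"][2]-90); p=s["ee_pos"]
    return [p[0]-L*np.cos(a),p[1]-L*np.sin(a),np.degrees(a)],(p[2]-.0279)*1e3
E
python3 - <<'E'
from ov import *
gobed(-.196,0,.051)
b,z=blkpose(); print(b,z)
over(cam("side"),"d8.png",280,160,412,256,6,BED,b,z)
over(cam("scene"),"s8.png",275,190,345,290,6,BED,b,z)
E
```

```text
time: 5.3
ee_pos: [0.4644, -0.0383, 0.0527]
eef_rot: [-179.7, -0.3, 94.5]
force: [0.6, -0.1, -1.2]
width: 0.0489
t 5.3 cm [0.07 0.24 0.17] spin -0.03 ee [ 0.4644 -0.0383  0.0527] [-179.73   -0.27   94.52]
[np.float64(0.5100455884355842), np.float64(-0.034737931493123), np.float64(4.521345544831632)] 24.758182698954933
```

View pics/d8.png

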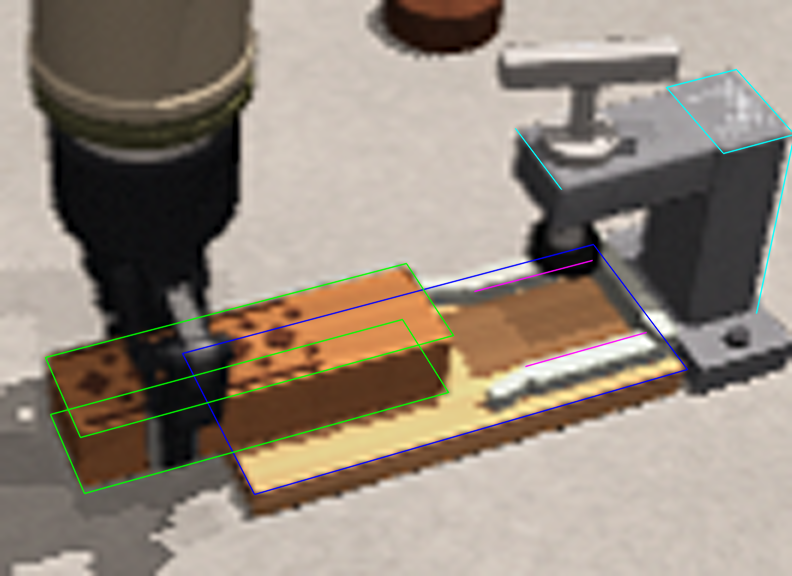

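View pics/s8.png

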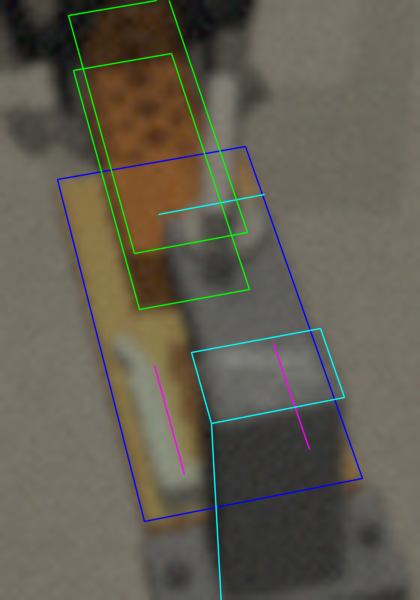

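```bash
python3 -m pendant '[[0.05,0.2,0.2,0],[0.05,0.2,0.4,0],[0.05,0.2,0.5,0],[0.05,0.2,0.5,0]]'; python3 -m pendant '[[0,0,0,0]]';python3 - <<'E'
from ov import *
gobed(-.196,0,.046)
E
```

```text
time: 5.8
ee_pos: [0.4654, -0.0374, 0.0467]
eef_rot: [-179.6, -0.3, 94.5]
force: [0.3, 0.9, -2.1]
width: 0.0492
time: 5.9
ee_pos: [0.4653, -0.0374, 0.0466]
eef_rot: [-179.6, -0.3, 94.5]
force: [-0.3, -0.0, -1.6]
width: 0.049
t 5.9 cm [-0.02  0.14  0.06] spin -0.02 ee [ 0.4653 -0.0374  0.0466] [-179.61   -0.3    94.53]
```

```bash
python3 -m pendant '[[0,0.5,0.05,0],[0,1.2,0.05,0],[0,1.8,0.05,0],[0,2.4,0.05,0],[0,2.4,0.05,0]]';python3 -m pendant '[[0,0.6,0,0],[0,1.2,0,0],[0,1.8,0,0],[0,2.2,0,0],[0,2.2,0,0]]'; python3 - <<'E'
from ov import *
gobed(-.15,0,.046)
c=cam("side"); crop(c,"d9.png",300,160,410,256,7)
b,z=blkpose();over(cam("scene"),"s9.png",275,190,345,290,6,BED,b,z)
print(telemetry.observe()["wrist_torque"])
E
```

```text
time: 6.4
ee_pos: [0.4903, -0.0354, 0.0462]
eef_rot: [-179.7, -0.3, 94.5]
force: [-0.3, -0.9, -1.3]
width: 0.049
time: 6.9
ee_pos: [0.5127, -0.0331, 0.046]
eef_rot: [-179.7, -0.3, 94.6]
force: [0.9, 4.3, -0.5]
width: 0.0487
t 6.9 cm [-0.07 -0.02  0.  ] spin 0.03 ee [ 0.5127 -0.0331  0.046 ] [-179.67   -0.34   94.58]
[ 0.8239682  -0.31974941  0.6383586 ]
```

View pics/d9.png

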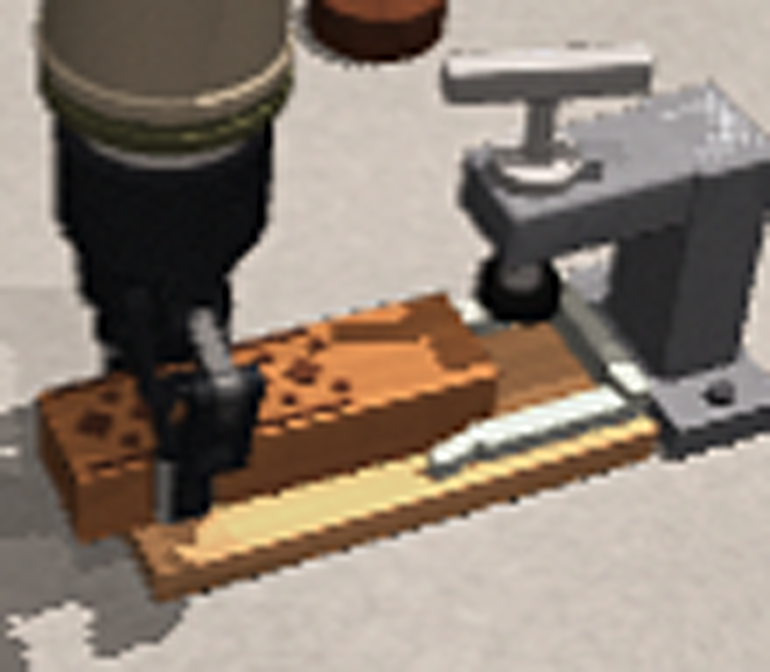

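View pics/s9.png

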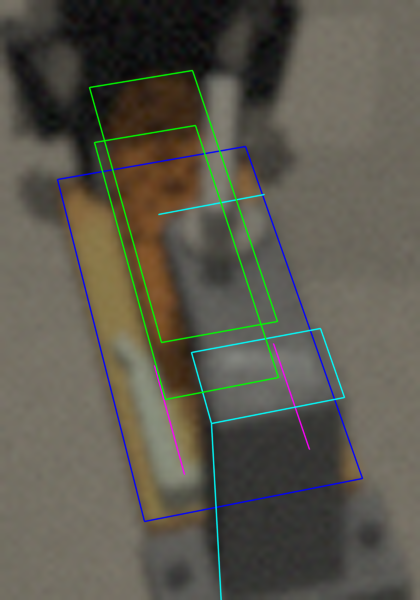

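Force of +4.3 N in y: the block touches the -y rail, so I shift 1.5 mm to +y and carry on in small steps.

```bash
python3 -m pendant '[[0.15,0,0,0],[0.15,0.3,0,0],[0.15,0.8,0,0],[0.15,1.2,0,0],[0.15,1.2,0,0]]';python3 - <<'E'
from ov import *
gobed(-.15,0,.046)
print(telemetry.observe()["wrist_torque"],telemetry.observe()["force"])
E
```

```text
time: 7.5
ee_pos: [0.5252, -0.0308, 0.046]
eef_rot: [-179.7, -0.3, 94.6]
force: [0.2, 0.0, -1.6]
width: 0.0488
t 7.5 cm [-0.2  -1.29  0.01] spin 0.03 ee [ 0.5252 -0.0308  0.046 ] [-179.73   -0.32   94.58]
[-0.05166043 -0.01942808  0.02398339] [ 0.17618853  0.03246226 -1.56911404]
```

```bash
python3 -m pendant '[[0,0.6,0,0],[0,1.2,0,0],[0,1.8,0,0],[0,2.4,0,0],[0,2.4,0,0]]';python3 - <<'E'
from ov import *
gobed(-.0988,0,.046)
print(telemetry.observe()["wrist_torque"],telemetry.observe()["force"])
c=cam("side"); crop(c,"d10.png",300,160,410,256,7)
E
```

```text
time: 8.0
ee_pos: [0.5501, -0.0289, 0.046]
eef_rot: [-179.8, -0.3, 94.6]
force: [0.7, 1.2, -1.7]
width: 0.0489
t 8.0 cm [-0.2   1.34 -0.01] spin 0.04 ee [ 0.5501 -0.0289  0.046 ] [-179.76   -0.31   94.59]
[-0.03539717  0.07789208  0.00275542] [ 0.73003106  1.15932654 -1.71168096]
```

View pics/d10.png

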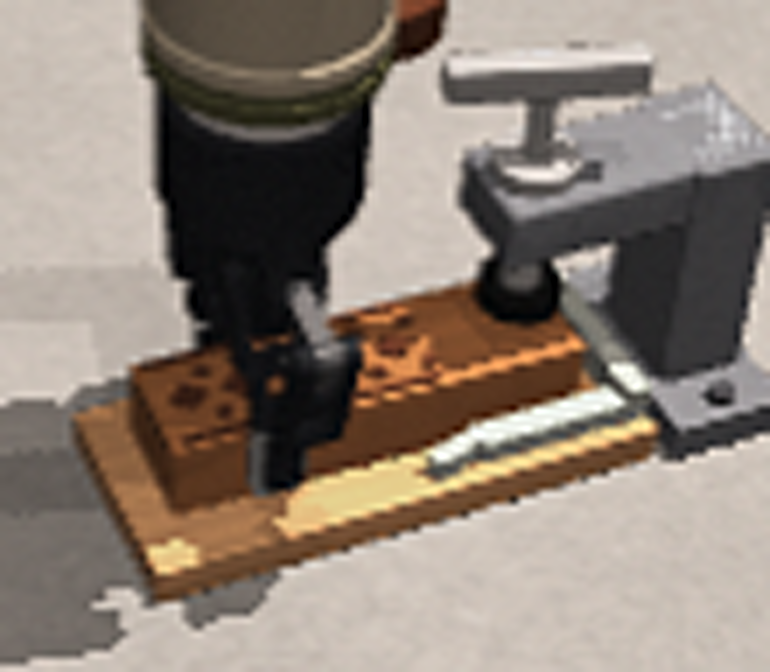

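```bash
python3 -m pendant '[[0,0.4,0,0],[0,0.8,0,0],[0,1.0,0,0],[0,1.2,0,0],[0,1.2,0,0]]'; python3 -m pendant '[[0,0.1,0,0],[0,0.2,0,0],[0,0.3,0,0]]';python3 - <<'E'
from ov import *
gobed(-.0988,0,.046)
print(telemetry.observe()["wrist_torque"],telemetry.observe()["force"])
E
```

```text
time: 8.55
ee_pos: [0.5619, -0.0279, 0.0459]
eef_rot: [-179.8, -0.3, 94.6]
force: [-0.5, 0.3, -1.2]
width: 0.0487
time: 8.85
ee_pos: [0.5633, -0.0278, 0.0457]
eef_rot: [-179.5, -0.3, 94.6]
force: [-15.1, -1.0, 11.8]
width: 0.0488
t 8.85 cm [-0.2   0.02 -0.03] spin 0.06 ee [ 0.5633 -0.0278  0.0457] [-179.54   -0.32   94.61]
[-0.3854627   1.86497184 -0.06635061] [-15.08081692  -0.95171755  11.83464954]
```

Firm contact with the stop (Fx -15 N, at the expected x). I release and check.

```bash
python3 -m pendant '[[0,0,0,0],[0,0,0,0],[0,0,0,0],[0,0,0,0]]' 0; python3 - <<'E'
from ov import *
go(.5,0,.15,94.6)
print(telemetry.observe()["force"])
c=cam("side"); crop(c,"d11.png",320,160,410,250,7)
c=cam("wrist"); cv2.imwrite("pics/w11.png",c["image"])
E
```

```text
time: 9.25
ee_pos: [0.5636, -0.0277, 0.0458]
eef_rot: [-179.6, -0.3, 94.6]
force: [-0.6, 0.3, -0.2]
width: 0.0855
t 9.25 cm [  3.33  -6.19 -10.35] spin 0.01 ee [ 0.5636 -0.0277  0.0458] [-179.57   -0.31   94.61]
[-0.57524993  0.33545157 -0.24750104]
```

View pics/d11.png

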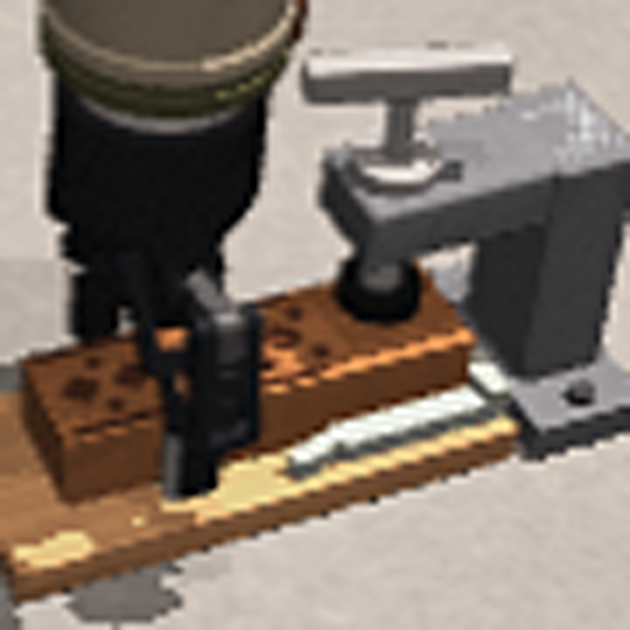

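View pics/w11.png

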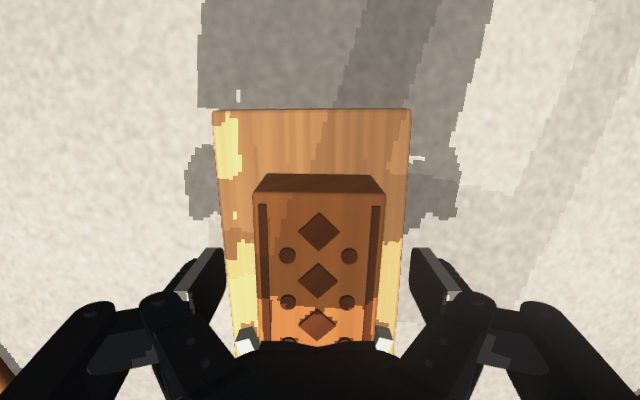

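```bash
python3 - <<'E'
from ov import *
c=cam("wrist"); crop(c,"w12.png",200,90,420,260,3.5)
s=telemetry.observe()
a=np.radians(BED[2]); u=np.array([np.cos(a),np.sin(a),0]); v=np.array([-np.sin(a),np.cos(a),0])
o=np.array([*BED[:2],0])
for n,uv,z in (("bedL",(213,110),.018),("bedR",(411,109),.018),("blkL",(252.5,193),.053),("blkR",(385.5,193),.053)):
    P=onz(c,uv,z)-o; print(n,(P@u*1e3).round(1),(P@v*1e3).round(1))
E
```

```text
bedL -169.8 -45.0
bedR -170.3 44.3
blkL -140.7 -21.8
blkR -140.7 27.0
```

View pics/w12.png

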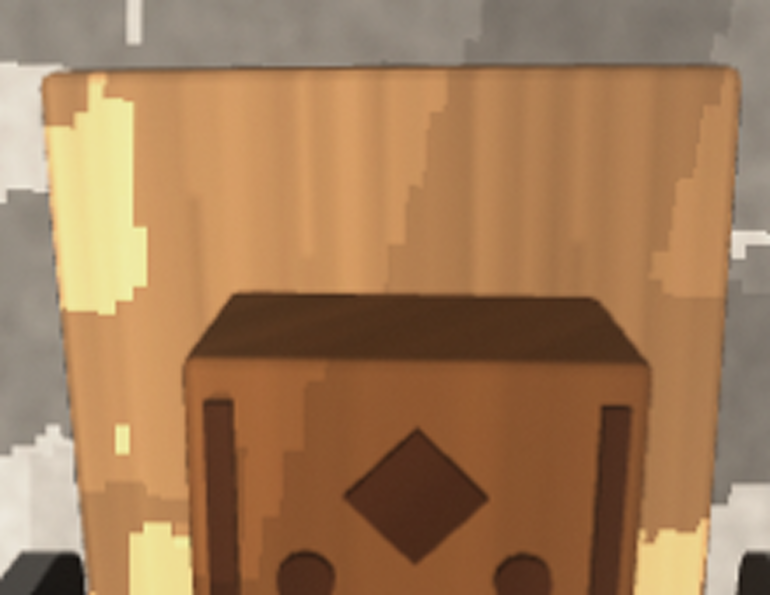

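The wrist view puts the block's carved end about 29.6 mm behind the bed's front edge, where 30 is ideal. It is seated and about 1° off square, well within tolerance. I go up for the handle.

```bash
python3 -m pendant '[[0,-0.1,-2,0],[0,-0.3,-5,0],[0,-0.3,-9,0],[0,-0.3,-14,0],[0,-0.3,-19,0]]'; python3 -c "
from h import *
gobed(.01,0,.31,80-4.55)"
```

```text
time: 9.9
ee_pos: [0.5613, -0.0288, 0.2371]
eef_rot: [-179.5, -0.3, 94.6]
force: [1.7, 0.3, 0.3]
width: 0.0852
t 9.9 cm [-0.08 11.03 -7.39] spin 14.61 ee [ 0.5613 -0.0288  0.2371] [-179.5    -0.33   94.61]
```

```bash
python3 -m pendant '[[0,1,-3,3],[0,3,-5,6],[0,6,-7.4,9],[0,9,-7.4,12],[0,11,-7.4,14.6]]'; python3 -m pendant '[[0,0,0,0],[0,0,0,0],[0,0,0,0]]'; python3 -c "
from h import *
gobed(.01,0,.31,80-4.55)
c=cam('wrist'); cv2.imwrite('pics/w13.png',c['image'])"
```

```text
time: 10.4
ee_pos: [0.6736, -0.0202, 0.3113]
eef_rot: [-179.6, -0.2, 79.9]
force: [-0.6, -0.1, -0.2]
width: 0.0854
time: 10.7
ee_pos: [0.6729, -0.0203, 0.3113]
eef_rot: [-179.5, -0.2, 79.9]
force: [0.2, 0.3, 1.2]
width: 0.085
t 10.7 cm [-0.09 -0.07  0.13] spin -0.06 ee [ 0.6729 -0.0203  0.3113] [-179.55   -0.2    79.94]
```

View pics/w13.png

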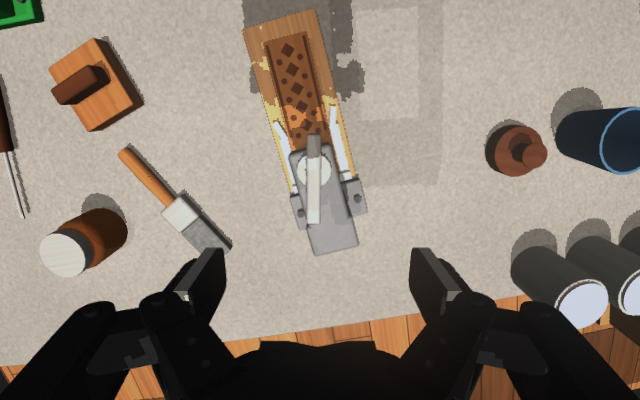

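```bash
python3 -c "
from h import *
c=cam('wrist'); crop(c,'w14.png',270,110,370,230,6)"
```

```text
(no output)
```

View pics/w14.png

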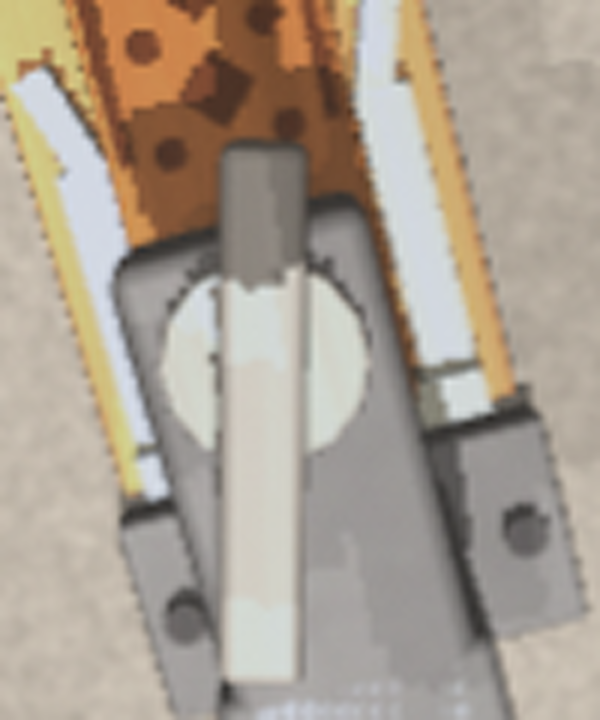

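```bash
python3 - <<'E'
from h import *
c=cam('wrist')
f=lambda X,Y:(270+X/6-.5,110+Y/6-.5)
A=onz(c,f(263,151),.178);B=onz(c,f(261,683),.178)
print(A,B,np.linalg.norm(A-B),(A+B)/2,np.degrees(np.arctan2(*(B-A)[:2][::-1])))
L=onz(c,f(162,368),.134);Rr=onz(c,f(369,365),.134); print("collar",(L+Rr)/2,np.linalg.norm(L-Rr))
m=(A+B)/2; a=np.degrees(np.arctan2(*(B-A)[:2][::-1]))
go(m[0],m[1],.174,a+90)
E
```

```text
[ 0.62302388 -0.01472627  0.178     ] [ 0.69656237 -0.0283341   0.178     ] 0.0747869187818003 [ 0.65979313 -0.02153019  0.178     ] -10.483631053442235
collar [ 0.66035964 -0.02152416  0.134     ] 0.033002847156802614
t 10.85 cm [-0.4  -1.18 13.78] spin 0.38 ee [ 0.673  -0.0204  0.3118] [-179.6    -0.21   79.9 ]
```

Bar measured 75 mm long at -10.5°, centre (0.660, -0.0215), and the collar agrees. I descend and grip.

```bash
python3 -m pendant '[[-0.2,-0.6,3,0.4],[-0.4,-1.2,6.5,0.4],[-0.4,-1.2,10,0.4],[-0.4,-1.2,12.8,0.4],[-0.4,-1.2,13.5,0.4]]'; python3 -m pendant '[[0,0,0,0],[0,0,0,0]]'; python3 - <<'E'
from h import *
go(.6599,-.0215,.174,79.52)
c=cam('wrist'); cv2.imwrite('pics/w15.png',c['image'])
c=cam("side"); crop(c,"d15.png",320,130,420,230,6)
E
```

```text
time: 11.35
ee_pos: [0.6568, -0.0213, 0.1725]
eef_rot: [-179.2, -0.2, 79.5]
force: [0.1, -0.3, -0.6]
width: 0.0852
time: 11.55
ee_pos: [0.6571, -0.0214, 0.1738]
eef_rot: [-179.3, -0.2, 79.5]
force: [-0.1, -0.3, 1.0]
width: 0.0853
t 11.55 cm [ 0.04  0.28 -0.02] spin -0.01 ee [ 0.6571 -0.0214  0.1738] [-179.28   -0.18   79.51]
```

View pics/w15.png

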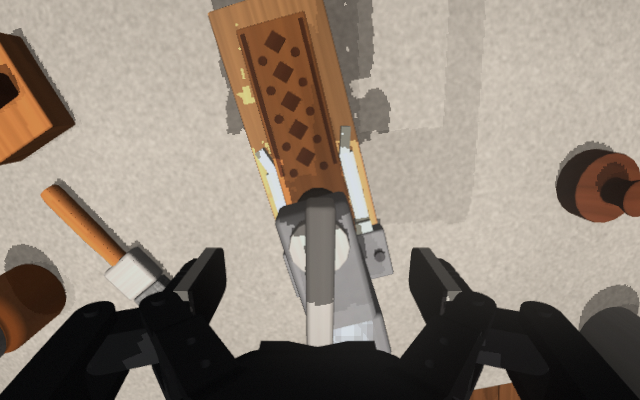

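View pics/d15.png

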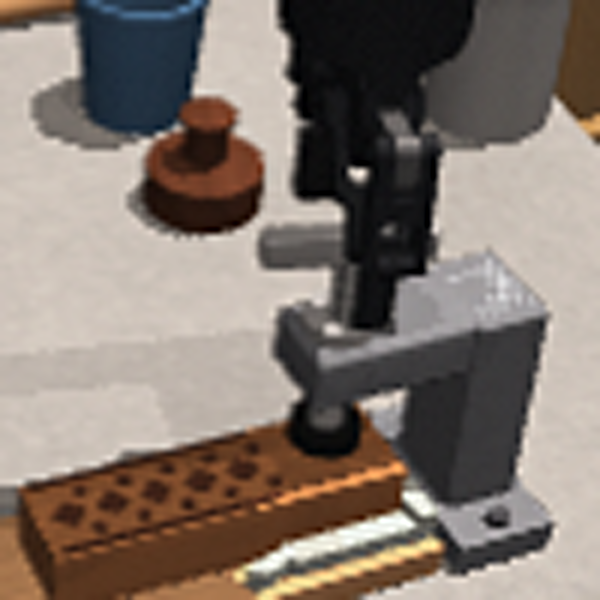

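```bash
python3 -m pendant '[[0,0.2,0,0],[0,0.2,0,0],[0,0.2,0,0],[0,0.2,0,0],[0,0.2,0,0]]' 1 110; python3 -m pendant '[[0,0.2,0,0],[0,0.2,0,0],[0,0.2,0,0]]';  python3 - <<'E'
from h import *
go(.6599,-.0215,.174,79.52)
s=telemetry.observe();print(s["force"],s["wrist_torque"],s["width"],s["joint_pos"])
c=cam('wrist'); crop(c,"w16.png",220,150,420,350,4)
c=cam("side"); crop(c,"d16.png",340,140,400,200,10)
p=s["ee_pos"]; print((proj(c,[p,p-[0,0,.006],[.66,-.0215,.17],[.66,-.0215,.15]])-[340,140]+.5)*10)
E
```

```text
time: 12.15
ee_pos: [0.6599, -0.0215, 0.1749]
eef_rot: [-179.4, -0.2, 79.5]
force: [6.3, 29.1, 6.4]
width: 0.0125
time: 12.45
ee_pos: [0.6602, -0.021, 0.1751]
eef_rot: [-179.2, -0.3, 79.5]
force: [-12.1, 4.1, 8.9]
width: 0.0104
t 12.45 cm [-0.06 -0.02  0.11] spin 0.02 ee [ 0.6602 -0.021   0.1751] [-179.15   -0.26   79.54]
[-12.09419337   4.14331376   8.92723476] [ 0.47747375  1.76221742 -0.08061403] 0.010370199119739399 [ -6.42960008  20.12345145  79.13195483   0.32400009  81.57184858
 -86.01666178]
[[376.51932513 293.94788245]
 [374.04663767 313.03381066]
 [374.62058851 311.55590077]
 [366.50126164 374.10638678]]
```

View pics/w16.png

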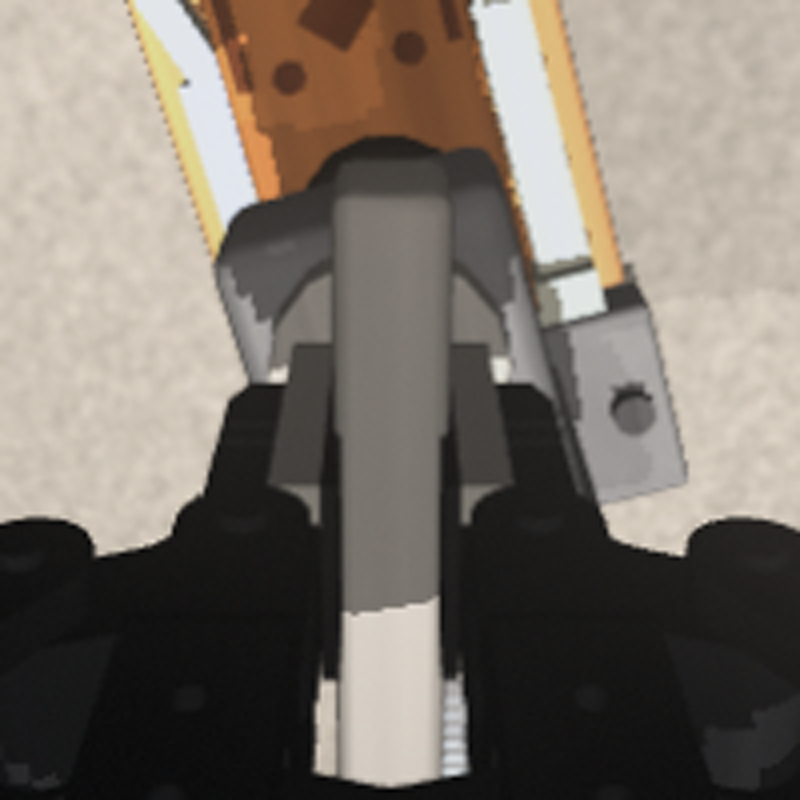

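View pics/d16.png

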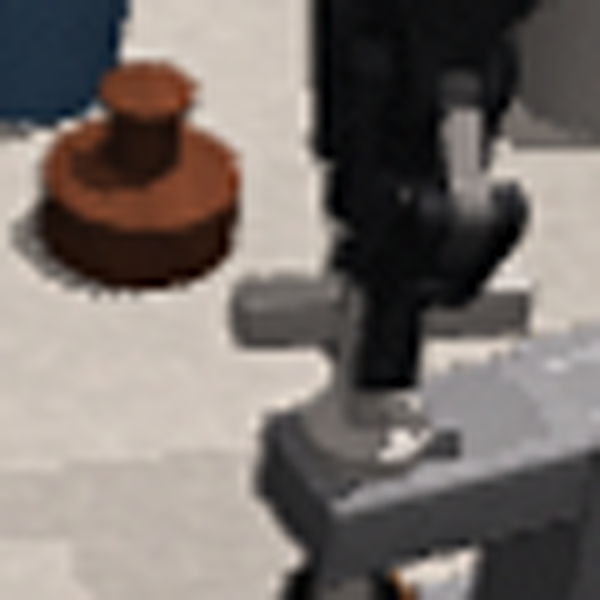

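```bash
cat > tq.py <<'E'
from h import *
s=telemetry.observe(); print("t %.2f yaw %.2f tau %.3f F %s j6 %.1f w %.4f pos %s qv6 %.1f"%(s["time"],s["eef_rot"][2],s["wrist_torque"][2],s["force"].round(1),s["joint_pos"][5],s["width"],s["ee_pos"].round(4),s["qvel"][5]), s["wrist_torque"][:2].round(2))
E
python3 -m pendant '[[0,0,0,3],[0,0,0,6],[0,0,0,9],[0,0,0,12],[0,0,0,15]]' >/dev/null; python3 tq.py;  python3 -m pendant '[[0,0,0,3],[0,0,0,6],[0,0,0,9],[0,0,0,12],[0,0,0,15]]' >/dev/null; python3 tq.py
```

```text
t 13.05 yaw 64.46 tau 0.358 F [ 0.1  1.2 -0.1] j6 -70.9 w 0.0103 pos [ 0.6602 -0.0205  0.1752] qv6 29.8 [ 0.21 -0.08]
t 13.55 yaw 49.38 tau 0.380 F [ 1.3  1.2 -0.1] j6 -55.8 w 0.0099 pos [ 0.6604 -0.0202  0.1752] qv6 29.7 [ 0.16 -0.37]
```

Free torque reads 0.36–0.38 N·m, as described.

```bash
python3 -m pendant '[[0,0,0,2.5],[0,0,0,5],[0,0,0,7.5],[0,0,0,10],[0,0,0,12.5]]' >/dev/null; python3 tq.py;  python3 -m pendant '[[0,0,0,2],[0,0,0,4],[0,0,0,6],[0,0,0,8]]' >/dev/null; python3 tq.py; python3 -m pendant '[[0,0,0,2],[0,0,0,4],[0,0,0,6],[0,0,0,8]]' >/dev/null; python3 tq.py
```

```text
t 14.05 yaw 36.80 tau 0.344 F [ 2.6  0.7 -0.2] j6 -43.2 w 0.0100 pos [ 0.6607 -0.0199  0.1752] qv6 24.9 [ 0.13 -0.41]
t 14.45 yaw 28.76 tau 0.356 F [ 1.4 -0.9  0. ] j6 -35.2 w 0.0102 pos [ 0.6608 -0.0198  0.1751] qv6 19.9 [ 0.08 -0.36]
t 14.85 yaw 20.70 tau 0.348 F [ 1.4  0.5 -0.6] j6 -27.1 w 0.0100 pos [ 0.6611 -0.0197  0.1752] qv6 19.8 [ 0.04 -0.35]
```

```bash
for i in 1; do python3 -m pendant '[[0,0,0,2],[0,0,0,4],[0,0,0,6],[0,0,0,8],[0,0,0,10]]' >/dev/null; python3 tq.py; done; python3 -m pendant '[[0,0,0,2],[0,0,0,4],[0,0,0,6],[0,0,0,8],[0,0,0,10]]' >/dev/null; python3 tq.py
```

```text
t 15.35 yaw 10.65 tau 0.319 F [ 1.9 -0.4 -0.9] j6 -17.1 w 0.0104 pos [ 0.6613 -0.0196  0.1752] qv6 19.8 [ 0.07 -0.44]
t 15.85 yaw 0.59 tau 0.347 F [ 1.8 -0.5 -1.1] j6 -7.0 w 0.0103 pos [ 0.6616 -0.0196  0.1751] qv6 19.9 [ 0.02 -0.53]
```

```bash
python3 -c "
from h import *
c=cam('side'); crop(c,'d17.png',340,140,420,220,7)"
```

```text
(no output)
```

View pics/d17.png

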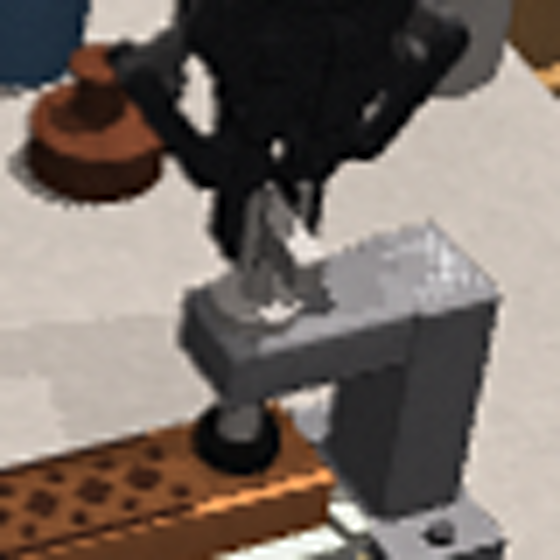

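The bar follows the gripper (seen end-on now), with no contact yet after 79°.

```bash
python3 -m pendant '[[0,0,0,2],[0,0,0,4],[0,0,0,6],[0,0,0,8],[0,0,0,10]]' >/dev/null; python3 tq.py; python3 -m pendant '[[0,0,0,2],[0,0,0,4],[0,0,0,6],[0,0,0,8],[0,0,0,10]]' >/dev/null; python3 tq.py
```

```text
t 16.40 yaw -9.55 tau 0.382 F [ 1.7  0.8 -1.1] j6 3.2 w 0.0102 pos [ 0.6619 -0.0196  0.1752] qv6 19.9 [-0.02 -0.54]
t 16.90 yaw -19.57 tau 0.408 F [ 1.7 -0.8 -1.6] j6 13.2 w 0.0104 pos [ 0.6622 -0.0197  0.1752] qv6 19.8 [-0.05 -0.54]
```

```bash
python3 -m pendant '[[0,0,0,2],[0,0,0,4],[0,0,0,6],[0,0,0,8],[0,0,0,10]]' >/dev/null; python3 tq.py
```

```text
t 17.40 yaw -29.59 tau 0.371 F [ 2.2 -0.6 -1.3] j6 23.2 w 0.0106 pos [ 0.6625 -0.0197  0.1752] qv6 19.9 [-0.07 -0.53]
```

```bash
python3 -m pendant '[[0,0,0,2],[0,0,0,4],[0,0,0,6],[0,0,0,8],[0,0,0,10]]' >/dev/null; python3 tq.py
```

```text
t 17.90 yaw -39.62 tau 0.402 F [ 1.5 -1.  -0.6] j6 33.2 w 0.0100 pos [ 0.6627 -0.0199  0.1752] qv6 19.9 [-0.12 -0.51]
```

```bash
python3 -m pendant '[[0,0,0,2],[0,0,0,4],[0,0,0,6],[0,0,0,8],[0,0,0,10]]' >/dev/null; python3 tq.py
```

```text
t 18.40 yaw -49.65 tau 0.367 F [ 1.3 -0.9 -1.6] j6 43.2 w 0.0102 pos [ 0.6629 -0.0201  0.1752] qv6 19.8 [-0.11 -0.53]
```

```bash
python3 -m pendant '[[0,0,0,2],[0,0,0,4],[0,0,0,6],[0,0,0,8],[0,0,0,10]]' >/dev/null; python3 tq.py
```

```text
t 18.90 yaw -59.67 tau 0.432 F [ 0.5 -1.6 -0.7] j6 53.3 w 0.0103 pos [ 0.6631 -0.0204  0.1752] qv6 19.9 [-0.17 -0.44]
```

```bash
python3 -m pendant '[[0,0,0,2],[0,0,0,4],[0,0,0,6]]' >/dev/null; python3 tq.py
```

```text
t 19.20 yaw -65.69 tau 0.398 F [ 0.6 -1.2  0.6] j6 59.3 w 0.0101 pos [ 0.6631 -0.0205  0.1751] qv6 19.8 [-0.11 -0.34]
```

```bash
python3 -m pendant '[[0,0,0,2],[0,0,0,4],[0,0,0,6]]' >/dev/null; python3 tq.py
```

```text
t 19.50 yaw -71.70 tau 0.450 F [ 0.2 -1.2 -0.4] j6 65.3 w 0.0102 pos [ 0.6632 -0.0207  0.1752] qv6 19.9 [-0.17 -0.36]
```

```bash
python3 -m pendant '[[0,0,0,2],[0,0,0,4],[0,0,0,6]]' >/dev/null; python3 tq.py
```

```text
t 19.80 yaw -77.72 tau 0.473 F [ 1.3 -0.5 -0. ] j6 71.3 w 0.0103 pos [ 0.6633 -0.0208  0.1752] qv6 19.8 [-0.22 -0.36]
```

```bash
python3 -m pendant '[[0,0,0,2],[0,0,0,4],[0,0,0,6]]' >/dev/null; python3 tq.py
```

```text
t 20.10 yaw -83.73 tau 0.502 F [-0.4 -1.5 -0.6] j6 77.3 w 0.0102 pos [ 0.6633 -0.021   0.1751] qv6 19.8 [-0.23 -0.32]
```

```bash
python3 -m pendant '[[0,0,0,2],[0,0,0,4]]' >/dev/null; python3 tq.py
```

```text
t 20.30 yaw -87.74 tau 0.547 F [-1.1 -0.5 -0.1] j6 81.3 w 0.0102 pos [ 0.6633 -0.0211  0.1752] qv6 19.8 [-0.19 -0.34]
```

```bash
python3 -m pendant '[[0,0,0,2],[0,0,0,4]]' >/dev/null; python3 tq.py
```

```text
t 20.50 yaw -91.74 tau 0.535 F [ 0.2 -0.8 -0.5] j6 85.3 w 0.0102 pos [ 0.6633 -0.0212  0.1752] qv6 19.9 [-0.19 -0.32]
```

```bash
python3 -m pendant '[[0,0,0,1],[0,0,0,2]]' >/dev/null; python3 tq.py
```

```text
t 20.70 yaw -93.73 tau 0.618 F [-0.5 -1.7  1.4] j6 87.3 w 0.0103 pos [ 0.6633 -0.0213  0.1752] qv6 10.2 [-0.13 -0.38]
```

Averaged over the readings, the rise is about 0.2 N·m above free, or about 53 N. I stop here, release and lift.

```bash
python3 -m pendant '[[0,0,0,0],[0,0,0,0],[0,0,0,0],[0,0,0,0],[0,0,0,0]]' 0; python3 tq.py; python3 -m pendant '[[0,0,-1,0],[0,0,-3,0],[0,0,-6,0],[0,0,-9,0],[0,0,-12,0]]'; python3 -m pendant '[[0,0,0,0],[0,0,0,0],[0,0,0,0]]'; python3 - <<'E'
from h import *
c=cam("side"); crop(c,"d20.png",310,130,420,250,5); c=cam("scene"); cv2.imwrite("pics/s20.png",c["image"]); c=cam("wrist"); cv2.imwrite("pics/w20.png",c["image"])
E
python3 tq.py
```

```text
time: 21.2
ee_pos: [0.6633, -0.0213, 0.1752]
eef_rot: [179.7, 0.2, -93.7]
force: [0.6, 1.3, 0.0]
width: 0.0811
t 21.20 yaw -93.73 tau 0.055 F [0.6 1.3 0. ] j6 87.3 w 0.0811 pos [ 0.6633 -0.0213  0.1752] qv6 -0.0 [-0.03 -0.01]
time: 21.7
ee_pos: [0.6639, -0.0217, 0.2974]
eef_rot: [179.7, 0.2, -93.7]
force: [-0.3, -0.5, 0.9]
width: 0.0854
time: 22.0
ee_pos: [0.6635, -0.0217, 0.2964]
eef_rot: [179.6, 0.2, -93.7]
force: [0.3, 0.1, -0.7]
width: 0.0855
t 22.15 yaw -93.73 tau 0.009 F [-0.3 -0.2  0.2] j6 87.3 w 0.0850 pos [ 0.6632 -0.0217  0.2956] qv6 -0.0 [-0.01 -0.03]
```

View pics/d20.png

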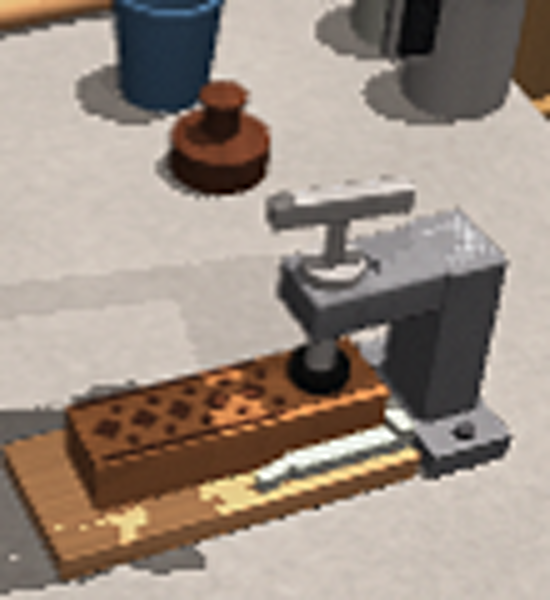

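View pics/s20.png

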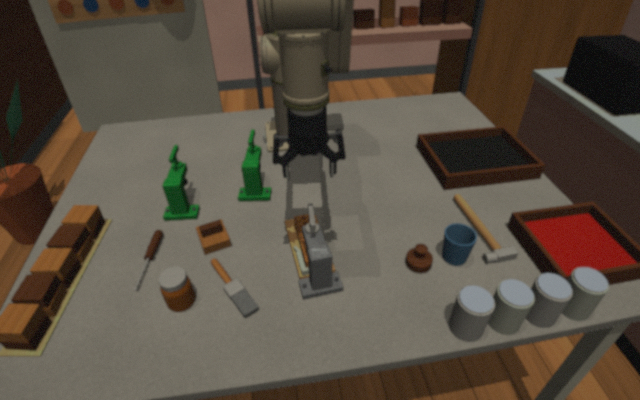

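View pics/w20.png

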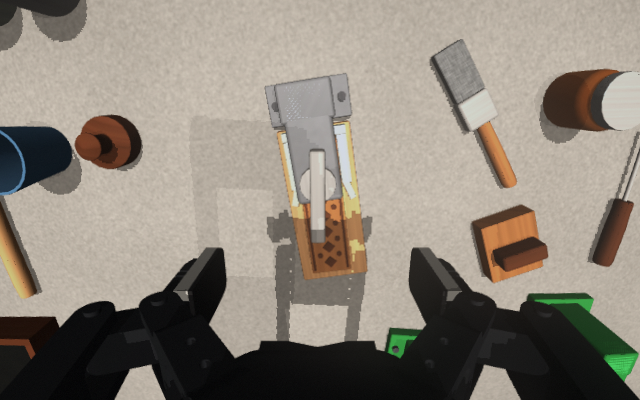

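All clear: the pad sits on the seated block, the bar has turned 173° with the tool, and the bystanders are where they were. Handing in.

```bash
python3 -c "
from workcell import env
print(env.job_done())"
```

```text
the job is handed in; nothing more can be done
None
```

The border block is in the grey press, heel against the end stop, and clamped. I handed the job in at about 22 s of the 72 s allowed, and it reports no verdict.

- **Seating:** I slid the block in flat, heel first, until the stop pushed back with 15 N. It brushed the -y rail at about 4 N on the way in, so I shifted it 1.5 mm. After release, the carved end stood about 29.6 mm behind the bed's front edge, where 30 mm is ideal.
- **Squareness:** The wrist camera shows the block about 1° off square and about 3 mm to one side at its carved end. The limit is 4°. I could not measure the heel's sideways position directly, but the rails allow it only about 1.5 mm.
- **Clamping:** I turned the handle 173° clockwise. Free torque averaged 0.365 N·m, and resistance began to rise after about 140°. Averaged over the readings, I stopped about 0.2 N·m above free, which I estimate at 53 N on the block. The torque readings scatter by about ±0.04 N·m; the last three were 0.547, 0.535 and 0.618. There is no direct reading of the clamping force.
- **End state:** The gripper is open and well above the press, with no force on the tool. By eye in the last pictures, the bystanders have not moved.

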